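# Work a tight locating block out of its stage carrier

### The arm

A 7-joint arm with a two-finger parallel gripper is mounted at the origin on the work surface. World frame = base frame: x ahead of the robot, y to its left, z up, the work surface at z = 0. Lengths are in mm, angles in rad, forces in N, time in s.
With the tool pointing down it reaches from about 425 to 925 mm from the base axis. Payload 6.8 kg.
Tool frame: the origin (TCP) lies at the very end of the fingers, on their centre line; the grasp point (between the pads) lies 19 mm behind it; z points along the fingers, y is the line along which they close (so a half turn about z gives the same grasp; the last joint's range is limited). The gripper opens to 85 mm and grips with 20 to 120 N. Pads are 22 mm wide; open, the fingers measure 114 mm over their backs; the gripper's body (76 mm by 85 mm) begins 54 mm behind the grasp point. The pads swing forward as they close: fully open they stand 13 mm farther back than shut.
Start: joints at [1.202, 0.477, 0.022, 1.555, -0.011, 1.109, -0.083], TCP at [174.06, -652.189, 231.308] pointing down, gripper open.
Joint ranges: [-2.96, 2.96], [-0.34, 2.1], [-1.41, 1.46], [0.24, 2.44], [-1.37, 4.51], [0.17, 1.92], [-2.96, 2.96]. Speed limits (rad/s): [2.39, 2.39, 3.14, 3.14, 3.14, 3.14, 3.14].

### API

Orientations are given as a rotation vector (axis times angle).
In Python, from station import monitor, cams, workorder gives the robot as it stands. The module is installed in compiled form; this text tells all that it offers.
- The arm moves only by the tool jog_arm, never from a script. Its argument "moves" is a list that holds one entry, the list of rows, each a list of 5 numbers: the shift along the tool's x, y, z in units of 75 cm (1.0 is 75 cm), then the turn about the tool's z in units of 45 degrees (1.0 is 45 degrees), then the closure, from 0 (fully open) to 1 (shut). A call has 1 to 8 rows; each row is the pose to reach, as a shift and turn from the pose commanded when the call began, along the tool's axes at that moment; what a row does not reach only later rows make up. A row lasts 1/12 s, in which the tool goes at most 41.7 mm and 7.16 degrees, less where a joint would pass 70% of its speed; a pose out of reach is approached as far as the arm can. A call with a number of a shift or a turn outside -1 to 1 is refused whole. A call with a gripper value outside its range is refused whole. The fingers move at their own pace and stop on an object; "newtons" is the grip in N (left out, the last holds). Time passes only in rows, so rows that repeat a pose let the fingers close. It gives the time, the measured TCP pose, the force, the opening and the grip force at its end, in the units of the state.
- monitor.sense(): the state, without advancing time (a new reading comes with each control period).
- cams.capture(name): name is "scene" or "top" or "wrist"; returns a dict with "pixels" (384x512x3 uint8, red, green, blue), "z_map" (384x512 float32, mm along the optical axis (not along the pixel's ray), 0 where there is no reading), "fx", "fy", "cx", "cy" (pixels), "dist_coeffs" ([k1, k2, p1, p2, k3] as OpenCV has them; the pictures are not rectified), "world_to_cam" (4x4, takes a point from world to camera coordinates). Camera axes: x right, y up, looking along -z (the intrinsics and any distortion apply to the point x, -y, -z); pixel columns grow to the right and rows downward; lengths in mm; the calibration is good to about 2 mm. A picture is of the moment at which its call begins.
- workorder.sign_off(): hands the job in; it is judged then, once.
Trained networks look in the newest picture that a camera, given by its name, has taken for a name from the list of things; names that differ only in an ending like _2 or _b are one class to them, and where a whole thing is asked for, a point or a joint stands for the part that bears it (a point fixed in the world has none). Each returns a list of dicts, best first, with "score" (0 to 1); they miss things now and then, are a little off and sometimes report something else, mostly with a low value. They report only what shows in the picture. A call takes as long as a camera call. They do not tell look-alikes from the thing itself.
- cams.look_for(camera, query): "box" ([centre column, centre row, width, height] in pixels, round what is visible of it).
The state is a dict: "t": time; "q": joint angles; "qd": joint speeds; "joint_torque": joint torques, N m; "ee_pos": TCP position; "tool_rot": TCP orientation; "contact_force": force on the tool from outside, world axes, zero at the start; "torque": the same for the moment, N m; "finger_gap": opening from 0.0 (shut) to 1.0 (fully open); "grasp_force": force on a finger pad.
Only numpy, scipy, OpenCV 4.12 (cv2) and the standard library are available. Lean on these libraries where they do the work, as an engineer would, in place of code of your own. Each camera call takes 0.05 s, during which the arm holds its last target. There are 200 camera calls.

### The job

The steel locating block is stuck upright in the pocket of the microscope's stage carrier, caught by two stiff jaws. Take hold of its upper end and, while it is still down in the pocket, rock it firmly to one side and then to the other, towards each jaw in turn, until it is free; then lift it straight up and finish while still holding it upright, still and just clear of the jaws (about 2 cm) over its pocket. Leave the other things on the bench where they are.

Things in the scene. Friction and masses are not known exactly. Their poses are not given: they have to be found in the camera images.
- block: Loose plain steel locating block, 0.2 to 0.4 kg, upright in the carrier's pocket. Origin: centre of its underside; z up, x along its 40 mm length, y across its thickness, towards the jaws. Stem 40 (x) x 16 (y) mm from z = 13 to the top at z = 95 mm, the part to hold. Below: two lips, 40 x 23 mm overall, z = 5 to 13 mm, over a rib 40 x 10 mm, z = 0 to 5 mm, on which it rocks.
- block_top (a point): Centre of the block's top face, 95 mm above its underside. Leaning the block 0.2 to 0.25 rad to +y (turning about the rib on the pocket floor; 3 to 6 N here) makes the stem push the +y jaw back far enough to pass the lip; the same to -y for the other jaw. Upright again, it lifts out straight.
- seat: Stage carrier, fixed to the bench: white base plate 130 x 130 x 10 mm with screw heads in the corners and a raised aluminium pocket in the middle. Origin: centre of its underside; z up; x, y as the seated block's. Two jaws over the pocket, 32 mm long in x, z = 27.5 to 44 mm (the carrier's highest part), overhang the block's lips by 3 mm each side: a straight pull catches after 4.5 mm.
- pocket (a point): Centre of the carrier's pocket floor, 10 mm above the bench; the block's underside starts here, axes parallel to the carrier's. Pocket 44 (x) x 26 (y) mm inside, its walls 13 mm high.
- jaw_pos (a joint): Steel jaw on the carrier's +y side: slides away from the block along the carrier's +y; 0 = closed against the block (0.3 mm gap), at most 0.009 m. Stiff (about 8 N); stays where it is pushed. The block's lip passes from 0.0032 on.
- jaw_neg (a joint): The same on the carrier's -y side: slides along the carrier's -y; 0 = closed, at most 0.009 m, stiff, stays where it is pushed. The block's lip passes from 0.0032 on.
- dish: Bystander: shallow white dish, 90 mm across, 16 mm high; origin at the centre of its underside.
- oil: Bystander: small amber bottle with a black cap, 32 mm across, 70 mm high; origin at the centre of its underside.
- slides: Bystander: flat grey slide box 85 x 100 x 32 mm; origin at the centre of its underside.
- objective: Bystander: brass microscope objective standing on end, 30 mm across, 45 mm high; origin at the centre of its underside.
Mind the look-alikes: they are no part of the job. What is shaped like the block but pink or turquoise is not meant. Of the things shaped like the seat, the white one is meant.

How it is judged (in metres and radians):
On the way, in this order (a step that is already met when the one before it is completed fails the run):
1. the block, still down in the pocket, is rocked to one side (0.12 rad or more) (z of block in the frame of seat below 0.02 m and (angle between block's own y axis and vertical above 1.691 rad or angle between block's own y axis and vertical below 1.451 rad)), for 0.05 s.
2. the block, still down in the pocket, is rocked to the other side (0.12 rad or more), the first jaw having been pushed back (z of block in the frame of seat below 0.02 m and ((angle between block's own y axis and vertical above 1.691 rad and value of joint jaw_neg above 0.001 m) or (angle between block's own y axis and vertical below 1.451 rad and value of joint jaw_pos above 0.001 m))), for 0.05 s.
At the end, for the whole second after the job is handed in: The gripper holds the block still, upright within 0.2 rad, its underside 5 to 46 mm above the tops of the jaws and within 30 mm of the pocket's centre, touching nothing of the carrier (z of block in the frame of seat between 0.049 and 0.09 m and horizontal distance between block and seat below 0.03 m and angle between block's own z axis and vertical below 0.2 rad and contact force between block and the fingers above 1 N and contact force between block and seat below 0.05 N and linear speed of block below 0.02 m/s); the arm keeps its last pose, push and grip.
It fails at once if a bystander is moved by more than 30 mm (distance of any of dish, oil, slides, objective from where it was at the start of the episode above 0.03 m).
It also fails if it takes over 38 s, if anything falls off the work surface, if the arm or the gripper's body presses on something with over 40 N, if the wrist force passes 120 N, or if a joint passes its speed limit or range.

## Working session

There is one attempt and no reset: what is moved stays moved. The work goes in short steps, Python scripts to look and compute and a tool call to move; the robot and the scene stay as the last step left them, time stands still between calls to the robot, and variables do not carry over. Pictures are saved under pics/ and viewed, at most 10 in all, crops included, and the job is handed in when it is done.

Besides the shell and the picture viewer there is one more tool, called after ">>>" as a command line: name --argument value ..., lists and objects as JSON in quotes. jog_arm: Moves the arm, as the interface text tells. Its arguments: {"type":"object","properties":{"moves":{"type":"array"},"newtons":{"type":"number"}},"required":["moves"]}

```bash
mkdir -p pics; python3 - <<'E'
from station import monitor,cams
import cv2,numpy as np,pickle
print(monitor.sense())
D={}
for n in("scene","top"):
    c=cams.capture(n);D[n]=c
    cv2.imwrite(f"pics/{n}1.png",c["pixels"][:,:,::-1])
    for q in("block","seat"):
        print(n,q,[(round(d["score"],2),np.round(d["box"]).tolist()) for d in cams.look_for(n,q)])
pickle.dump(D,open("d1.pkl","wb"))
E
```

```text
{'t': 0.0, 'q': array([ 1.20189733,  0.47781041,  0.02233782,  1.55643887, -0.01152329,
        1.10930645, -0.08308231]), 'qd': array([ 0.00080354, -0.00199106, -0.00058214, -0.0008991 ,  0.00015858,
       -0.00011854,  0.00075856]), 'joint_torque': array([-2.38246082e-05, -5.96458054e+01,  1.60772435e+00, -2.81195140e+01,
        1.24096207e-02,  9.10982693e-03, -7.42205742e-06]), 'ee_pos': array([ 173.89211612, -651.60650487,  230.32407905]), 'tool_rot': array([-3.11312849e+00, -4.08315752e-01,  5.53080355e-04]), 'contact_force': array([ 0.22836214, -0.68831457, -0.44008806]), 'torque': array([-0.01616331,  0.06608443, -0.01325103]), 'grasp_force': 0.0, 'finger_gap': 0.9999376299389575}
scene block [(0.94, [251.0, 157.0, 18.0, 33.0]), (0.68, [222.0, 196.0, 11.0, 39.0]), (0.65, [199.0, 246.0, 24.0, 36.0]), (0.48, [224.0, 211.0, 66.0, 52.0])]
scene seat [(0.78, [222.0, 211.0, 69.0, 47.0])]
top block [(0.61, [273.0, 273.0, 20.0, 14.0]), (0.59, [287.0, 204.0, 13.0, 18.0]), (0.58, [288.0, 151.0, 18.0, 13.0])]
top seat [(0.68, [371.0, 259.0, 65.0, 65.0]), (0.63, [284.0, 205.0, 65.0, 66.0])]
```

View pics/scene1.png

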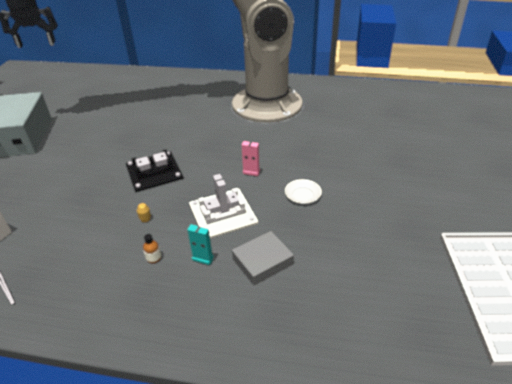

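View pics/top1.png

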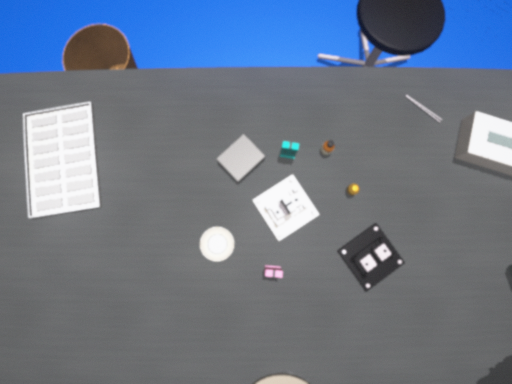

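The white carrier with the grey block is at scene (222,205) and top (285,207). The look-alikes are the pink block at top (273,272), the turquoise block at top (290,150) and the black carrier at top (371,257). The white carrier and its steel-grey block fit the description. Next I'll measure them and check an enlarged crop.

```bash
cat >h.py <<'E'
import cv2,numpy as np
def world(c):
    h,w=c["z_map"].shape
    K=np.array([[c["fx"],0,c["cx"]],[0,c["fy"],c["cy"]],[0,0,1.]])
    uv=np.stack(np.meshgrid(np.arange(w),np.arange(h)),-1).reshape(-1,1,2).astype(float)
    n=cv2.undistortPoints(uv,K,np.array(c["dist_coeffs"],float)).reshape(h,w,2)
    z=c["z_map"].astype(float)
    p=np.stack([n[...,0]*z,-n[...,1]*z,-z,np.ones_like(z)],-1)
    P=(p@np.linalg.inv(c["world_to_cam"]).T)[...,:3]
    P[z<=0]=np.nan
    return P
E
python3 - <<'E'
import pickle,cv2,numpy as np
from h import world
D=pickle.load(open("d1.pkl","rb"))
c=D["top"];P=world(c)
r=slice(165,245),slice(245,325)
Q=P[r];im=c["pixels"][r].astype(int)
m=(Q[...,2]>3)&(Q[...,2]<18)&(im.min(-1)>140)
pts=Q[m][:,:2].astype(np.float32)
print("plate",m.sum(),np.median(Q[m][:,2]),cv2.minAreaRect(pts))
for lo,hi in((30,60),(85,115)):
    m=(Q[...,2]>lo)&(Q[...,2]<hi);p=Q[m]
    if len(p):
        print(lo,len(p),p.mean(0),np.median(p[:,2]),cv2.minAreaRect(p[:,:2].astype(np.float32)))
for n,(x,y) in dict(dish=(217,244),oil=(328,148),slides=(241,158),obj=(354,190),pink=(273,272),turq=(290,150)).items(): print(n,np.round(P[y,x]))
a=cv2.resize(c["pixels"][165:250,240:330],(540,510),interpolation=cv2.INTER_CUBIC)
s=D["scene"];b=cv2.resize(s["pixels"][165:245,180:220+45],(252*2-250,240),interpolation=cv2.INTER_CUBIC)
o=np.zeros((510,800,3),np.uint8);o[:,:540]=a;o[:240,542:542+254]=b
cv2.imwrite("pics/crop1.png",o[:,:,::-1])
E
```

```text
plate 1561 10.865062725302437 ((541.8333129882812, -20.677520751953125), (137.71888732910156, 136.60955810546875), 32.332645416259766)
30 439 [551.97808876  -6.28746307  42.09579499] 43.89268596403326 ((591.7196044921875, 13.364082336425781), (177.57632446289062, 96.20320129394531), 32.54078674316406)
85 127 [541.53469427 -18.04539372 104.95095228] 105.97750428256336 ((541.85546875, -19.02034568786621), (39.74569320678711, 16.49270248413086), 32.00817108154297)
dish [444. 162.   3.]
oil [ 690. -131.   52.]
slides [669.  97.  36.]
obj [ 580. -196.   45.]
pink [379.  19.  95.]
turq [680. -29.  73.]
```

View pics/crop1.png

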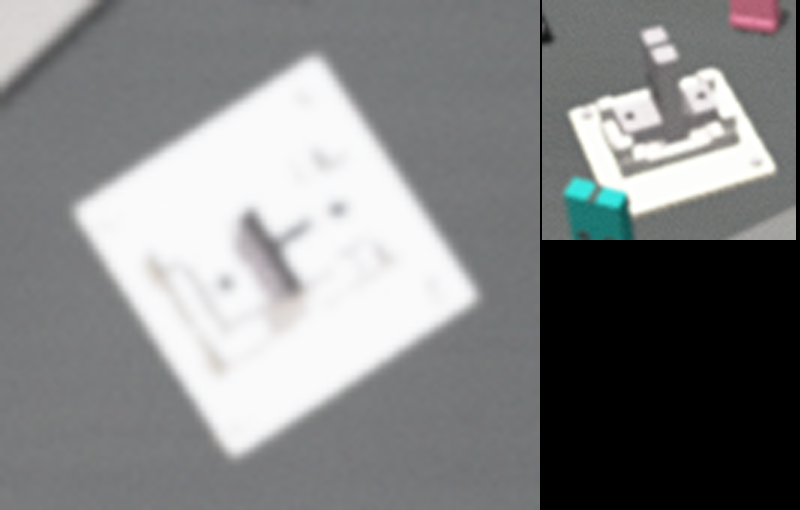

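The crop confirms it: a plain grey block stands in the white carrier, with its top at about (542,-19,105). Its long axis is at 32° and the plate is square to it. I'll grip the 40 mm ends so that the block can pivot between the pads.

```bash
cat >>h.py <<'E'
from scipy.spatial.transform import Rotation as R
def delta(s,target,yaw):
    """shift (units of 75cm, tool axes) and turn (45deg units) so TCP->target, tool y along yaw (mod pi)"""
    M=R.from_rotvec(s["tool_rot"]).as_matrix()
    sh=M.T@(np.array(target)-s["ee_pos"])/750
    d=M.T@[np.cos(yaw),np.sin(yaw),0]
    t=np.arctan2(-d[0],d[1]); t=(t+np.pi/2)%np.pi-np.pi/2
    return sh.round(4),round(t/(np.pi/4),3)
E
python3 - <<'E'
from h import *
from station import monitor
s=monitor.sense();print(R.from_rotvec(s["tool_rot"]).as_matrix().round(3))
print(delta(s,[541.9,-19.5,231],np.radians(32)))
E
```

```text
[[ 0.966  0.258 -0.   ]
 [ 0.258 -0.966  0.001]
 [-0.    -0.001 -1.   ]]
(array([ 6.914e-01, -6.884e-01,  4.000e-04]), np.float64(1.621))
```

>>> jog_arm --moves '[[[0.02, -0.02, 0, 0, 0], [0.06, -0.06, 0, 0, 0], [0.1, -0.1, 0, 0, 0], [0.135, -0.135, 0, 0, 0], [0.17, -0.17, 0, 0, 0], [0.205, -0.205, 0, 0, 0], [0.24, -0.24, 0, 0, 0], [0.275, -0.275, 0, 0, 0]]]'

```text
t: 0.97
ee_pos: [320.7, -398.1, 231.5]
tool_rot: [3.114, 0.408, 0.0]
contact_force: [0.8, -0.1, -0.1]
finger_gap: 0.998
grasp_force: 0.0
```

>>> jog_arm --moves '[[[0.035, -0.035, 0, 0, 0], [0.07, -0.07, 0, 0, 0], [0.105, -0.105, 0, 0, 0], [0.14, -0.14, 0, 0, 0], [0.175, -0.175, 0, 0, 0], [0.21, -0.21, 0, 0, 0], [0.245, -0.245, 0, 0, 0], [0.28, -0.28, 0, 0, 0]]]'

```text
t: 1.63
ee_pos: [469.5, -141.1, 231.6]
tool_rot: [3.115, 0.408, 0.001]
contact_force: [1.5, -0.6, 0.1]
finger_gap: 1.001
grasp_force: 0.0
```

>>> jog_arm --moves '[[[0.03, -0.03, 0, 0.1, 0], [0.06, -0.06, 0, 0.25, 0], [0.09, -0.09, 0, 0.4, 0], [0.115, -0.115, 0, 0.55, 0], [0.13, -0.13, 0, 0.7, 0], [0.137, -0.134, 0, 0.8, 0], [0.137, -0.134, 0, 0.85, 0], [0.137, -0.134, 0, 0.85, 0]]]'

```text
t: 2.3
ee_pos: [542.5, -18.4, 231.2]
tool_rot: [-3.077, 0.635, 0.0]
contact_force: [0.8, -0.2, -0.6]
finger_gap: 0.998
grasp_force: 0.0
```

```bash
python3 - <<'E'
from h import *
from station import monitor
s=monitor.sense();print(s["t"],s["ee_pos"],s["q"].round(2))
print(delta(s,[541.9,-19.5,231],np.radians(32)))
E
```

```text
2.3 [542.47911161 -18.36552335 231.21898362] [ 0.16  0.28 -0.29  1.86  0.09  1.02 -2.15]
(array([-0.0001,  0.0017,  0.0003]), np.float64(0.771))
```

>>> jog_arm --moves '[[[0, 0.001, 0, 0.1, 0], [0, 0.001, 0, 0.25, 0], [0, 0.001, 0, 0.4, 0], [0, 0.001, 0, 0.55, 0], [0, 0.001, 0, 0.7, 0], [0, 0.001, 0, 0.77, 0], [0, 0.001, 0, 0.77, 0], [0, 0.001, 0, 0.77, 0]]]'

```text
t: 2.97
ee_pos: [541.8, -20.1, 231.3]
tool_rot: [2.75, -1.519, 0.0]
contact_force: [1.1, 0.1, -0.3]
finger_gap: 1.001
grasp_force: 0.0
```

```bash
python3 - <<'E'
from h import *
from station import monitor,cams
s=monitor.sense();print(s["t"],s["ee_pos"],s["q"].round(2))
c=cams.capture("wrist");P=world(c)
cv2.imwrite("pics/wrist1.png",c["pixels"][:,:,::-1])
d=np.hypot(P[...,0]-542,P[...,1]+20)
m=(P[...,2]>98)&(P[...,2]<112)&(d<45);p=P[m]
r=cv2.minAreaRect(p[:,:2].astype(np.float32));print(m.sum(),r,np.median(p[:,2]))
m=(P[...,2]>5)&(P[...,2]<15)&(d<110);p=P[m]
print(cv2.minAreaRect(p[:,:2].astype(np.float32)))
print(delta(s,[*r[0],71],np.radians(32)))
E
```

```text
2.9667 [541.83286552 -20.13690827 231.34733024] [ 0.09  0.27 -0.2   1.86  0.06  1.01 -2.72]
833 ((541.3234252929688, -20.80158233642578), (39.624507904052734, 16.858369827270508), 32.40021896362305) 104.848094486545
((541.9085693359375, -21.167449951171875), (130.316650390625, 128.60264587402344), 32.37913131713867)
(array([0.0003, 0.001 , 0.2138]), np.float64(0.004))
```

View pics/wrist1.png

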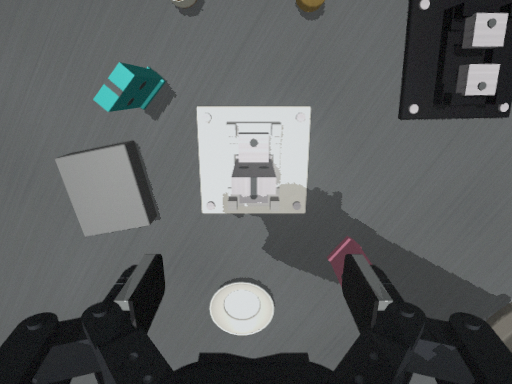

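The wrist view shows the white carrier at (254,160). The steel block's top at (254,185) is lined up with the closing axis, and the fingers are clear of everything. Descending and gripping now.

>>> jog_arm --moves '[[[0, 0.001, 0.03, 0, 0], [0, 0.001, 0.07, 0, 0], [0, 0.001, 0.11, 0, 0], [0, 0.001, 0.15, 0, 0], [0, 0.001, 0.185, 0, 0], [0, 0.001, 0.21, 0, 0], [0, 0.001, 0.22, 0, 0], [0, 0.001, 0.22, 0, 0]]]'

```text
t: 3.68
ee_pos: [540.1, -20.3, 64.7]
tool_rot: [2.748, -1.519, -0.005]
contact_force: [-0.4, 0.0, -0.0]
finger_gap: 1.001
grasp_force: 0.0
```

>>> jog_arm --moves '[[[0, 0, 0, 0, 0.3], [0, 0, 0, 0, 0.5], [0, 0, 0, 0, 0.6], [0, 0, 0, 0, 0.7], [0, 0, 0, 0, 0.8], [0, 0, 0, 0, 0.8], [0, 0, 0, 0, 0.8], [0, 0, 0, 0, 0.8]]]' --newtons 50

```text
t: 4.35
ee_pos: [542.3, -20.2, 67.7]
tool_rot: [-2.747, 1.522, -0.003]
contact_force: [-1.6, 0.1, 6.9]
finger_gap: 0.464
grasp_force: 50.0
```

>>> jog_arm --moves '[[[0.004, 0, 0, 0, 0.8], [0.008, 0, 0, 0, 0.8], [0.012, 0, 0, 0, 0.8], [0.016, 0, 0, 0, 0.8], [0.02, 0, 0.001, 0, 0.8], [0.024, 0, 0.001, 0, 0.8], [0.024, 0, 0.001, 0, 0.8], [0.024, 0, 0.001, 0, 0.8]]]'

```text
t: 5.02
ee_pos: [549.9, -32.6, 66.4]
tool_rot: [-2.748, 1.519, 0.004]
contact_force: [-5.0, 6.2, 7.1]
finger_gap: 0.463
grasp_force: 51.3
```

```bash
cat >>h.py <<'E'
def show(name,win,cams):
    c=cams.capture(name);x,y,w,h=win
    a=c["pixels"][y:y+h,x:x+w];k=min(800/w,600/h)
    return cv2.resize(a,None,fx=k,fy=k,interpolation=cv2.INTER_CUBIC)[:,:,::-1]
E
python3 - <<'E'
from h import *
from station import monitor,cams
s=monitor.sense();print(s["ee_pos"],s["contact_force"].round(1),s["torque"].round(2))
M=R.from_rotvec(s["tool_rot"]).as_matrix();print(M.T@(s["ee_pos"]-[541.3,-20.8,65]))
cv2.imwrite("pics/s2.png",show("scene",(170,110,110,82*1+43),cams))
c=cams.capture("wrist");cv2.imwrite("pics/w2.png",c["pixels"][:,:,::-1])
E
```

```text
[549.9441167  -32.64229276  66.3987696 ] [-5.   6.2  7.1] [1.59 1.25 0.02]
[14.62200872 -1.0152427  -1.44338177]
```

View pics/w2.png

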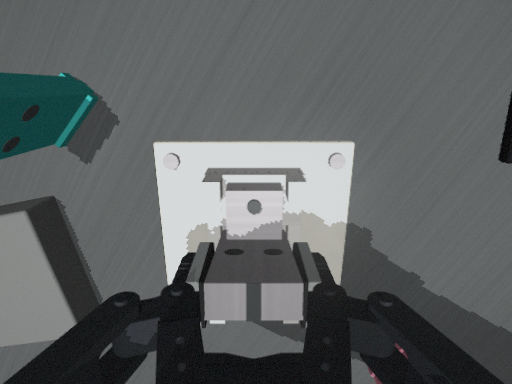

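The wrist view shows the block gripped centrally, with its top face at (254,300) and its side face at (254,262). I'll measure the lean from the depth map's face normals.

```bash
cat >>h.py <<'E'
def lean(c,s):
    """lean from upright (rad, + = top towards tool x) by plane fit of stem face nearest camera & top-face normal"""
    P=world(c);M=R.from_rotvec(s["tool_rot"]).as_matrix()
    L=(P-s["ee_pos"])@M  # tool coords
    out=[]
    # points between the pads
    x,y,z=L[...,0],L[...,1],L[...,2]
    m=(abs(y)<17)&(abs(x)<30)&(z>-70)&(z<25)
    dx=cv2.Sobel(np.nan_to_num(L),cv2.CV_64F,1,0,ksize=5);dy=cv2.Sobel(np.nan_to_num(L),cv2.CV_64F,0,1,ksize=5)
    n=np.cross(dx,dy);n/=np.linalg.norm(n,axis=-1,keepdims=True)+1e-9
    n*=-np.sign(n[...,2:3])
    for nm,k in(("top",m&(abs(n[...,2])>.85)),("side",m&(abs(n[...,0])>.85))):
        k=cv2.erode(k.astype(np.uint8),np.ones((3,3)))>0
        q=L[k]
        if len(q)<20: out.append((nm,len(q)));continue
        q0=np.median(q,0);d=np.linalg.norm(q-q0,axis=1)<25;q=q[d]
        v=np.linalg.svd(q-q.mean(0),full_matrices=False)[2][2]
        v*=-np.sign(v[2]) if nm=="top" else np.sign(v[0])
        a=np.arctan2(v[0],-v[2]) if nm=="top" else np.arctan2(v[2],v[0])
        out.append((nm,len(q),q.mean(0).round(1),round(float(a),3)))
    return out
E
python3 - <<'E'
from h import *
from station import monitor,cams
print(lean(cams.capture("wrist"),monitor.sense()))
E
```

```text
[('top', 1543, array([12.8,  0.7, 22.5]), -0.013), ('side', 2221, array([  5.8,  -0.6, -17.3]), 0.165)]
```

The lean is 0.165 rad, so I'll push a bit further to get 0.2 to 0.25.

>>> jog_arm --moves '[[[0.003, 0, 0, 0, 0.8], [0.006, 0, 0, 0, 0.8], [0.009, 0, 0.001, 0, 0.8], [0.009, 0, 0.001, 0, 0.8], [0.009, 0, 0.001, 0, 0.8]]]'

```text
t: 5.58
ee_pos: [553.2, -37.8, 65.2]
tool_rot: [-2.749, 1.518, 0.006]
contact_force: [-5.0, 8.2, 4.3]
finger_gap: 0.463
grasp_force: 51.3
```

```bash
python3 - <<'E'
from h import *
from station import monitor,cams
print(lean(cams.capture("wrist"),monitor.sense()))
E
```

```text
[('top', 1441, array([10.2,  0.9, 21.2]), -0.014), ('side', 1839, array([  4.5,   0.1, -16.6]), 0.245)]
```

The lean is 0.245 rad. Now the other side.

>>> jog_arm --moves '[[[-0.005, 0, 0, 0, 0.8], [-0.01, 0, -0.001, 0, 0.8], [-0.015, 0, -0.001, 0, 0.8], [-0.02, 0, -0.002, 0, 0.8], [-0.025, 0, -0.002, 0, 0.8], [-0.03, 0, -0.002, 0, 0.8], [-0.035, 0, -0.002, 0, 0.8], [-0.039, 0, -0.002, 0, 0.8]]]'

```text
t: 6.3
ee_pos: [541.6, -19.6, 67.7]
tool_rot: [2.746, -1.525, 0.01]
contact_force: [4.6, -9.0, 2.1]
finger_gap: 0.463
grasp_force: 51.8
```

>>> jog_arm --moves '[[[-0.004, 0, 0, 0, 0.8], [-0.008, 0, 0, 0, 0.8], [-0.012, 0, 0, 0, 0.8], [-0.016, 0, 0.001, 0, 0.8], [-0.02, 0, 0.001, 0, 0.8], [-0.024, 0, 0.001, 0, 0.8], [-0.024, 0, 0.001, 0, 0.8], [-0.024, 0, 0.001, 0, 0.8]]]'

```text
t: 6.97
ee_pos: [532.2, -4.3, 67.0]
tool_rot: [-2.746, 1.526, -0.01]
contact_force: [2.8, -7.1, 3.2]
finger_gap: 0.46
grasp_force: 51.9
```

```bash
python3 - <<'E'
from h import *
from station import monitor,cams
c=cams.capture("wrist");print(lean(c,monitor.sense()))
cv2.imwrite("pics/w3.png",c["pixels"][:,:,::-1])
s=monitor.sense();M=R.from_rotvec(s["tool_rot"]).as_matrix();print(M.T@(s["ee_pos"]-[541.3,-20.8,65]))
E
```

```text
[('top', 1431, array([ -1. ,  -0.1, -38.3]), -0.257), ('side', 2820, array([ 12.8,   0.1, -10.9]), -0.23)]
[-18.76546734  -0.99674692  -2.14019261]
```

View pics/w3.png

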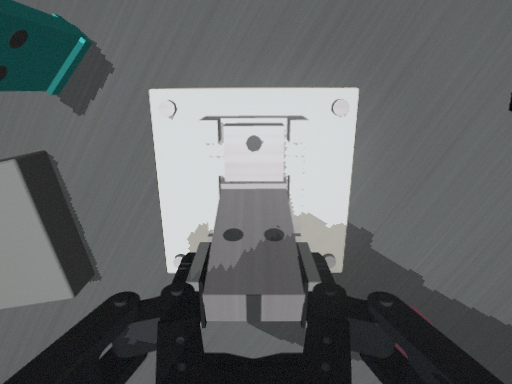

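The wrist view shows the block leaning the other way, with its long side face visible at (254,240) and a lean of about -0.24 rad. The far jaw at (254,150) has been pushed away. Bringing it upright.

>>> jog_arm --moves '[[[0.004, 0, 0, 0, 0.8], [0.008, 0, 0, 0, 0.8], [0.012, 0, -0.001, 0, 0.8], [0.016, 0, -0.001, 0, 0.8], [0.02, 0, -0.001, 0, 0.8], [0.025, 0, -0.001, 0, 0.8], [0.03, 0, -0.001, 0, 0.8], [0.03, 0, -0.001, 0, 0.8]]]'

```text
t: 7.68
ee_pos: [539.7, -17.8, 66.2]
tool_rot: [-2.749, 1.52, 0.007]
contact_force: [-4.8, 6.2, 4.8]
finger_gap: 0.464
grasp_force: 52.9
```

```bash
python3 - <<'E'
from h import *
from station import monitor,cams
c=cams.capture("wrist");print(lean(c,monitor.sense()))
s=monitor.sense();M=R.from_rotvec(s["tool_rot"]).as_matrix();print(M.T@(s["ee_pos"]-[541.3,-20.8,65]))
E
```

```text
[('top', 1400, array([  0.3,   1.4, -38.8]), -0.084), ('side', 3224, array([  8.9,   0.1, -17.3]), -0.07)]
[-3.44561155 -0.2904871  -1.26591909]
```

>>> jog_arm --moves '[[[0.004, 0, 0, 0, 0.8], [0.007, 0, 0, 0, 0.8], [0.007, 0, 0, 0, 0.8], [0.007, 0, 0, 0, 0.8]]]'

```text
t: 8.07
ee_pos: [542.5, -22.0, 66.1]
tool_rot: [-2.749, 1.519, 0.006]
contact_force: [-3.7, 5.7, 2.4]
finger_gap: 0.462
grasp_force: 52.7
```

```bash
python3 - <<'E'
from h import *
from station import monitor,cams
c=cams.capture("wrist");print(lean(c,monitor.sense()))
E
```

```text
[('top', 1181, array([  0.2,   0.7, -38.8]), -0.015), ('side', 3321, array([  8. ,  -0.1, -18.5]), -0.005)]
```

>>> jog_arm --moves '[[[-0.002, 0, -0.002, 0, 0.8], [-0.003, 0, -0.005, 0, 0.8], [-0.003, 0, -0.009, 0, 0.8], [-0.003, 0, -0.013, 0, 0.8], [-0.003, 0, -0.016, 0, 0.8], [-0.003, 0, -0.016, 0, 0.8]]]' --newtons 70

```text
t: 8.62
ee_pos: [543.5, -23.2, 79.0]
tool_rot: [-2.748, 1.523, -0.002]
contact_force: [-0.2, 1.0, -2.3]
finger_gap: 0.456
grasp_force: 70.9
```

```bash
python3 - <<'E'
from h import *
from station import monitor,cams
c=cams.capture("wrist");print(lean(c,monitor.sense()))
E
```

```text
[('top', 1281, array([  0.9,  -0.3, -39. ]), -0.02), ('side', 3190, array([  8.1,  -0.3, -18.1]), -0.011)]
```

It is free and upright, with only the block's weight showing on the wrist. Lifting to about 64 mm.

>>> jog_arm --moves '[[[0, 0, -0.006, 0, 0.8], [0, 0, -0.015, 0, 0.8], [0, 0, -0.025, 0, 0.8], [0, 0, -0.035, 0, 0.8], [0, 0, -0.045, 0, 0.8], [0, 0, -0.052, 0, 0.8], [0, 0, -0.055, 0, 0.8], [0, 0, -0.055, 0, 0.8]]]'

```text
t: 9.33
ee_pos: [543.4, -22.7, 120.4]
tool_rot: [-2.748, 1.522, -0.002]
contact_force: [1.3, 0.1, -3.3]
finger_gap: 0.46
grasp_force: 70.9
```

>>> jog_arm --moves '[[[0, 0, 0, 0, 0.8], [0, 0, 0, 0, 0.8], [0, 0, 0, 0, 0.8], [0, 0, 0, 0, 0.8]]]'

```text
t: 9.67
ee_pos: [542.7, -22.7, 119.2]
tool_rot: [2.748, -1.522, -0.001]
contact_force: [-0.1, 0.1, -3.4]
finger_gap: 0.458
grasp_force: 70.9
```

```bash
python3 - <<'E'
from h import *
from station import monitor,cams
c=cams.capture("wrist");s=monitor.sense();print(lean(c,s),s["ee_pos"],s["qd"].round(3))
a=c["pixels"]; b=show("scene",(170,110,120,120),cams)[:,:,::-1]
o=np.hstack([cv2.resize(a,(480,360)),cv2.resize(b,(320,360))]);cv2.imwrite("pics/end.png",o[:,:,::-1])
E
```

```text
[('top', 1225, array([  0.6,   0. , -38.8]), -0.031), ('side', 3262, array([  8. ,   0.2, -17.9]), -0.011)] [542.72894715 -22.71597761 119.21882046] [-0.    -0.    -0.001 -0.002  0.001  0.001  0.002]
```

View pics/end.png

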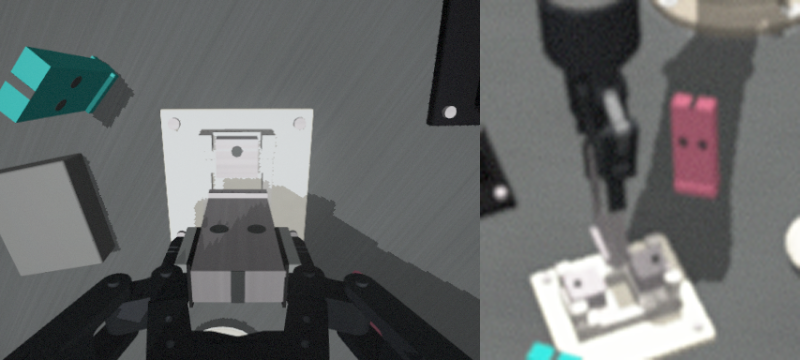

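The picture shows the block held upright above the empty pocket (right half, around (620,290)) with both jaws spread. Its underside is about 63 mm above the bench, about 19 mm over the jaws.

```bash
python3 -c "
from station import workorder;print(workorder.sign_off())"
```

```text
the job is handed in; nothing more can be done
None
```

The block was rocked free (about 0.245 rad to one side and 0.24 rad to the other), lifted straight up, and the job was handed in at about 10 s with it held upright and still, roughly 19 mm above the jaws; sign-off returned no verdict.

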